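Push the jammed breaker tester carriage home

TASK

Put the circuit breaker with the red toggle into the orange pocket of the tester's carriage. Then press steadily on the upright orange push plate until the stuck carriage breaks free, and slide it into the blue hood until it is fully home against the sprung end stop hidden inside: hold it there for a second with a firm 10 to 18 N, never press harder than about 20 N and never let it shoot forward. Leave the carriage there with the breaker in it, and leave the other two breakers where they stand.

Things in the scene. Friction and masses are not known exactly. Their poses are not given: they have to be found in the camera images.
- breaker_center (a point): The breaker to test: a white modular circuit breaker with a RED toggle, 36 wide (its x) x 85 long (its y) x 74 mm high, 220 g: lower body 85 long and 46 high, middle 45 mm of the length raised to 66, toggle on top to 74. The point is at its middle, 37 mm above its underside. It stands upright, toggle up, alone on the table; grip it across the 36 mm width. It is symmetrical end for end.
- pocket (a point): Middle of the floor of the orange-walled pocket on the carriage, 30 mm above the table; moves with the carriage. Pocket inside 42 (x) x 91 mm (y, along the rail), walls 15 mm high: the breaker stands in it with its length along the rail, 3 mm play all round. A steel tongue runs ahead of the pocket into the hood. +y of this frame is the push direction, into the hood; x is across the rail, z up.
- push_face (a point): Middle of the rear face of the upright orange push plate at the back of the carriage (black rubber patch), 80 mm above the table. The plate is 90 wide (across the rail) x 8 thick x 88 mm tall, from 20 to 108 mm above the table, 62 mm behind the pocket's middle; behind it only the 15 mm high base and, 42 mm back at the start, a 30 mm high black end bar. Push it towards +y of its frame with closed fingers from behind; there is no room to grip it once the breaker is loaded.
- carriage (a joint): Travel of the carriage along its rail in m, along +y of the tester; it starts at 0 to 0.005. It is held by a hidden catch: it sticks within the first 15 mm, where the push needed rises to between 7 and 17 N, then lets go and slides freely with about 4 N of friction (stays where it is left). It meets the hidden end stop somewhere between 0.06 and 0.13 m.
- stop_nose (a joint): How far the sprung nose of the end stop, out of sight in the hood, is pressed: 0 out, 0.006 m fully pressed and solid. Its spring (1 to 2 N) adds little to the push; when it is fully pressed the carriage stops dead and the push rises steeply. The spring is too weak to push the carriage back. Where the stop sits along the rail differs each time.
- hood_mouth (a point): Middle of the top front edge of the blue hood, 124 mm above the table, y along the push direction. The hood is 130 wide, 160 mm long in +y from here, roof 118 to 124 mm high inside and out, with a display box to 146 mm at its far end. With the carriage home the push plate stays at least 15 mm outside the mouth. The grey tester base is 130 wide, reaches from 210 mm before the mouth to 160 mm beyond it.
- breaker_blue_center (a point): A like breaker with a blue toggle, same size; leave alone.
- breaker_black_center (a point): A like breaker with a black toggle, same size; leave alone.
Mind the look-alikes: they are no part of the job. Leave any green look-alike of the part that bears breaker_center alone.

How it is judged:
By the outcome, as a careful person would: the job done as asked, in the order asked, and still so for the second after the job is handed in, with the robot touching nothing.
It also fails if it takes over 64 s, if anything falls off the work surface, if the arm or the gripper's body presses on something with over 40 N, if the wrist force passes 120 N, or if a joint passes its speed limit or range.

ROBOT

A 7-joint arm with a two-finger parallel gripper is mounted at the origin on the work surface. World frame = base frame: x ahead of the robot, y to its left, z up, the work surface at z = 0. Lengths are in m, angles in rad, forces in N, time in s.
With the tool pointing down it reaches from about 0.375 to 0.925 m from the base axis. Payload 3.1 kg.
Tool frame: the origin (TCP) lies between the finger pads; the fingertips stand 14 mm ahead of it and the grasp point (between the pads) lies 5 mm behind it; z points along the fingers, y is the line along which they close (so a half turn about z gives the same grasp; the last joint's range is limited). The gripper opens to 85 mm and grips with 20 to 120 N. Pads are 22 mm wide; open, the fingers measure 114 mm over their backs; the gripper's body (76 mm by 85 mm) begins 54 mm behind the grasp point. The pads swing forward as they close: fully open they stand 13 mm farther back than shut.
Start: joints at [-1.385, 0.383, 0.044, 1.598, -0.018, 1.161, -0.05], TCP at [0.182, 0.624, 0.245] pointing down, gripper open.
Joint ranges: [-2.61, 2.61], [-0.41, 2.15], [-1.48, 1.57], [0, 2.5], [-1.57, 4.71], [0.05, 1.97], [-2.85, 2.85]. Speed limits (rad/s): [2.79, 2.79, 3.14, 3.14, 3.14, 3.14, 3.14].

INTERFACE

Orientations are given as a rotation vector (axis times angle).
In Python, from station import goto, movel, set_joints, move_gripper, pause, inverse_kinematics, capture, IKError, hand_in, get_time, get_joint_positions, get_dq, get_effort, get_tcp_pos, get_orientation, get_force, get_torque, get_grip_width, get_gripper_force gives the robot as it stands. The module is installed in compiled form; this text tells all that it offers. Calls block until the motion is done:
- goto(position, orientation): joint-space move of the TCP to a pose.
- movel(position, rotation=None, speed=0.15, stop_force=None): straight line of the TCP; rotation=None keeps the orientation; speed is the mean speed in m/s. With stop_force (N) it stops when the force on the tool has changed by that much, and returns True; else False.
- set_joints(angles): joint-space move.
- move_gripper(opening): finger opening in m; the grip force is fixed at half the most; returns when the fingers have stopped.
- pause(seconds).
- inverse_kinematics(position, orientation): joint angles nearest the present ones, or None.
- capture(name): name is "scene" or "top"; returns a dict with "image" (400x640x3 uint8, red, green, blue), "range_z" (400x640 float32, m along the optical axis (not along the pixel's ray), 0 where there is no reading), "fx", "fy", "cx", "cy" (pixels), "D" ([k1, k2, p1, p2, k3] as OpenCV has them; the pictures are not rectified), "cam_to_world" (4x4, takes a point from camera to world coordinates). Camera axes: x right, y down, z forward; pixel columns grow to the right and rows downward; lengths in m; the calibration is good to about 2 mm. A picture is of the moment at which its call begins.
A pose or a line that the arm cannot do raises IKError and nothing moves.
- hand_in(): hands the job in; it is judged then, once.
Readings, each from a call of its own:
- get_time(): time.
- get_joint_positions(): joint angles.
- get_dq(): joint speeds.
- get_effort(): joint torques, N m.
- get_tcp_pos(): TCP position.
- get_orientation(): TCP orientation.
- get_force(): force on the tool from outside, world axes, zero at the start.
- get_torque(): the same for the moment, N m.
- get_grip_width(): finger opening in m.
- get_gripper_force(): force on a finger pad.
Only numpy, scipy, OpenCV 4.12 (cv2) and the standard library are available. Lean on these libraries where they do the work, as an engineer would, in place of code of your own. Each camera call takes 0.05 s, during which the arm holds its last target. There are 200 camera calls.

## Working session

There is one attempt and no reset: what is moved stays moved. The work goes in short steps, each a Python script; the robot and the scene stay as the last script left them, time stands still between calls to the robot, and variables do not carry over. Pictures are saved under pics/ and viewed, at most 10 in all, crops included, and the job is handed in when it is done.

```bash
mkdir -p pics
cat > h.py <<'E'
import numpy as np, cv2
from station import *
def cap(n,f):
    c=capture(n); cv2.imwrite('pics/'+f+'.png',c['image'][:,:,::-1]); np.save('pics/'+f+'.npy',c,allow_pickle=True); return c
def world(c):
    """world point of every pixel with range (H,W,3), nan where none"""
    h,w=c['range_z'].shape; K=np.array([[c['fx'],0,c['cx']],[0,c['fy'],c['cy']],[0,0,1.]])
    u,v=np.meshgrid(np.arange(w),np.arange(h))
    p=cv2.undistortPoints(np.stack([u,v],-1).reshape(-1,1,2).astype(np.float64),K,np.array(c['D'],float)).reshape(h,w,2)
    z=np.where(c['range_z']>0,c['range_z'],np.nan)
    P=np.dstack([p[...,0]*z,p[...,1]*z,z]); T=np.array(c['cam_to_world'])
    return P@T[:3,:3].T+T[:3,3]
E
python3 - <<'E'
from h import *
for n in('scene','top'):
    c=cap(n,n+'0'); print(n,c['fx'],np.round(c['cam_to_world'],3).tolist(),c['D'])
print(get_time(),get_orientation(),get_tcp_pos())
E
```

```text
scene 420.54984999047605 [[0.589, 0.509, -0.628, 1.116], [0.808, -0.364, 0.463, -0.471], [0.007, -0.78, -0.626, 0.696], [0.0, 0.0, 0.0, 1.0]] [-0.05031431  0.          0.          0.          0.        ]
top 397.0475625974383 [[-0.007, -0.994, 0.11, 0.39], [-1.0, 0.006, -0.012, -0.044], [0.012, -0.11, -0.994, 1.185], [0.0, 0.0, 0.0, 1.0]] [-0.06206824  0.          0.          0.          0.        ]
0.1 [-0.4441484  -3.10982281  0.00384466] [0.18178489 0.62319532 0.24398207]
```

View pics/scene0.png

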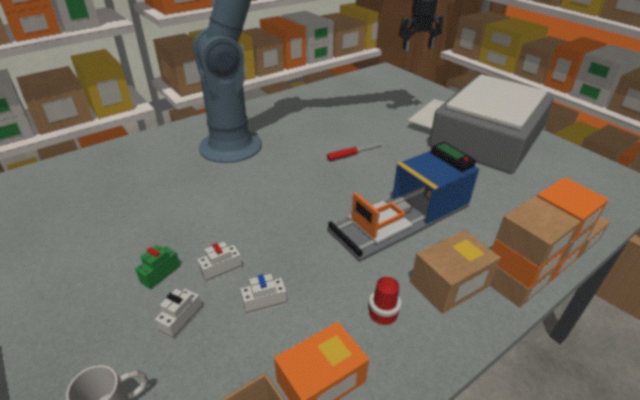

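View pics/top0.png

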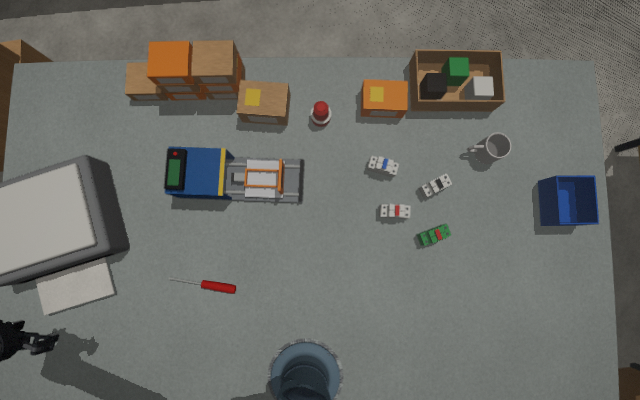

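Things that could be taken for the target, in top-view pixels:
- white breaker, red toggle (396,211), scene view (219,258). This is the one that fits the description.
- green look-alike, red toggle (433,235)
- white breaker, blue toggle (383,165)
- white breaker, black toggle (437,185)

Next I'll measure the target and the tester and check the choice in a crop.

```bash
cat > m.py <<'E'
from h import *
def rect(P,m):
    p=P[m]; p=p[~np.isnan(p).any(1)]; r=cv2.minAreaRect((p[:,:2]*1000).astype(np.float32)); return np.round(r[0],1),np.round(r[1],1),round(r[2],1),len(p),np.round(np.median(p,0)*1000,1)
if __name__=='__main__':
  for n in('top','scene'):
    c=np.load(f'pics/{n}0.npy',allow_pickle=True).item(); P=world(c); I=c['image']; H=cv2.cvtColor(I,cv2.COLOR_RGB2HSV); z=P[...,2]
    h,s,v=[H[...,i].astype(int) for i in range(3)]
    near=lambda x,y,r:np.hypot(P[...,0]-x,P[...,1]-y)<r
    white=(s<60)&(v>110)
    for nm,(u,w) in dict(red=(396,211),blue=(383,165),black=(437,185)).items():
        if n=='top': cx=P[w,u,:2]; globals()[nm]=cx
        cx=globals()[nm]
        print(n,nm,'body',rect(P,near(*cx,.065)&(z>.02)),'upper',rect(P,near(*cx,.05)&(z>.056)))
    x0,y0=(P[175,264,:2] if n=='top' else T0); T0=(x0,y0)
    org=(h>4)&(h<18)&(s>150)&near(x0,y0,.16)
    print(n,'pocket org',rect(P,org&(z>.025)&(z<.055)),'plate',rect(P,org&(z>.07)), 'platetop',rect(P,org&(z>.1)))
    blu=(h>100)&(h<125)&(s>120)&(z>.1)&(z<.135)&near(x0,y0+.15,.2)
    yel=(h>20)&(h<32)&(s>120)&(z>.1)&near(x0,y0+.1,.15)
    print(n,'blue',rect(P,blu),'yel',rect(P,yel))
c=np.load('pics/scene0.npy',allow_pickle=True).item()['image']; d=np.load('pics/top0.npy',allow_pickle=True).item()['image']
a=cv2.resize(c[230:340,120:300],None,fx=4,fy=4)[:,:,::-1]
cv2.imwrite('pics/crop.png',a)
E
python3 m.py
```

```text
top red body (array([ 474. , -262.7]), array([83.1, 36. ]), 86.2, 395, array([ 472.9, -258.1,   61.6])) upper (array([ 474. , -264.6]), array([46.4, 35.8]), 85.9, 206, array([ 473. , -262.9,   66.5]))
top blue body (array([ 608.5, -232.8]), array([85.5, 37.8]), 73.0, 434, array([ 605.5, -228.8,   51.1])) upper (array([ 608.7, -232.8]), array([45.1, 37.2]), 72.1, 206, array([ 607.3, -231.7,   66. ]))
top black body (array([ 550.1, -387.1]), array([35.5, 89. ]), 26.3, 387, array([ 546.5, -377.4,   61.7])) upper (array([ 549.6, -386.6]), array([34.7, 46.7]), 25.8, 204, array([ 549.3, -384.7,   65.9]))
top pocket org (array([574.2, 124.8]), array([98.8, 51.7]), 88.3, 124, array([582.8, 138.9,  44.8])) plate (array([569.7,  64.8]), array([ 8.1, 86.4]), 87.6, 96, array([566.4,  63.6, 107.3])) platetop (array([569.7,  64.7]), array([ 7.9, 86.4]), 87.0, 90, array([569.4,  63.7, 107.6]))
top blue (array([581.5, 292.2]), array([156.9, 131.8]), 87.8, 1764, array([575.1, 278.2, 124. ])) yel (array([578.9, 220.4]), array([ 12.1, 130.3]), 87.2, 193, array([577. , 220.5, 125.2]))
scene red body (ar
[... 379 characters left out ...]
   66.2]))
scene black body (array([ 552.7, -388.8]), array([40.1, 86.7]), 25.7, 1249, array([ 563.5, -393.6,   46.9])) upper (array([ 552.2, -388.9]), array([39.6, 46.6]), 26.4, 486, array([ 558.3, -390.3,   66.5]))
scene pocket org (array([580.1, 115.6]), array([114.4,  83.1]), 87.4, 363, array([585.7,  93.2,  43.1])) plate (array([577. ,  62.3]), array([10.1, 85.1]), 89.6, 272, array([586.1,  61. ,  98.3])) platetop (array([577.1,  62.7]), array([ 9.2, 84.9]), 89.6, 125, array([579.2,  61.7, 106.8]))
scene blue (array([586.5, 287.8]), array([155. , 128.5]), 86.7, 1408, array([610.1, 279.4, 124.8])) yel (array([581.1, 217.9]), array([ 13.5, 128.2]), 87.4, 143, array([585.2, 217.4, 126.1]))
```

View pics/crop.png

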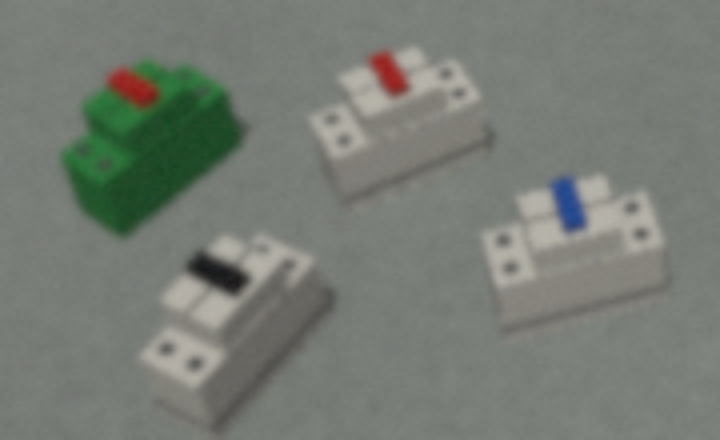

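The crop confirms the target: the white breaker with the red toggle, at crop (388,72). The green one is at (135,88), and the black and blue ones are apart from it. Now the pick, then a hover over the pocket for a second look.

```bash
cat >> h.py <<'E'
from scipy.spatial.transform import Rotation as R
def down(deg,pos):
    """tool down, fingers closing across an axis at deg; the half turn that keeps joint 7 smallest"""
    best=None
    for s in(1,-1):
        a=np.deg2rad(deg); y=s*np.array([np.sin(a),-np.cos(a),0]); z=np.array([0,0,-1.])
        rv=R.from_matrix(np.column_stack([np.cross(y,z),y,z])).as_rotvec(); q=inverse_kinematics(pos,rv)
        if q is not None and (best is None or abs(q[6])<best[0]): best=(abs(q[6]),rv)
    return best[1]
E
python3 - <<'E'
from h import *
b=np.array([.476,-.264]); rv=down(86,[*b,.15]); print(rv,inverse_kinematics([*b,.15],rv))
goto([*b,.16],rv); move_gripper(.07)
movel([*b,.05],speed=.1,stop_force=8); print(get_tcp_pos())
move_gripper(.0); print(get_grip_width(),get_gripper_force())
movel([*b,.16],speed=.15)
p=np.array([.576,.1225]); rv=down(87.5,[*p,.16]); print(rv)
goto([*p,.16],rv); print(get_tcp_pos(),get_grip_width(),get_time(),get_force())
movel([*p,.14],speed=.1);pause(.3);cap('top','top1');cap('scene','scene1')
E
```

```text
[2.29761542 2.14256104 0.        ] [-0.34048678  0.42749068  0.93212234  1.97020549 -0.42155907  0.95013257
  0.73125049]
[ 0.47660698 -0.26439956  0.05067598]
0.035081424865321044 61.49172518402338
[2.26937332 2.17245234 0.        ]
[0.57607185 0.11967891 0.16009234] 0.0355768518753126 7.7083 [ 0.74187715 -0.99848812 -3.34600076]
```

Run:
```python
from h import *
print(get_tcp_pos(),get_grip_width())
for n,(a,b,cc,d) in dict(top=(130,230,215,315),scene=(150,270,310,450)).items():
    I=np.load(f'pics/{n}1.npy',allow_pickle=True).item()['image']
    cv2.imwrite(f'pics/{n}1c.png',cv2.resize(I[a:b,cc:d],None,fx=4,fy=4)[:,:,::-1])
import cv2
a=cv2.imread('pics/top1c.png');b=cv2.imread('pics/scene1c.png')
cv2.imwrite('pics/both1.png',np.hstack([a,cv2.resize(b,(int(400*b.shape[1]/b.shape[0])-66,400))]))
```

```text
[0.5762154  0.12262395 0.14030591] 0.035037067835307426
```

View pics/both1.png

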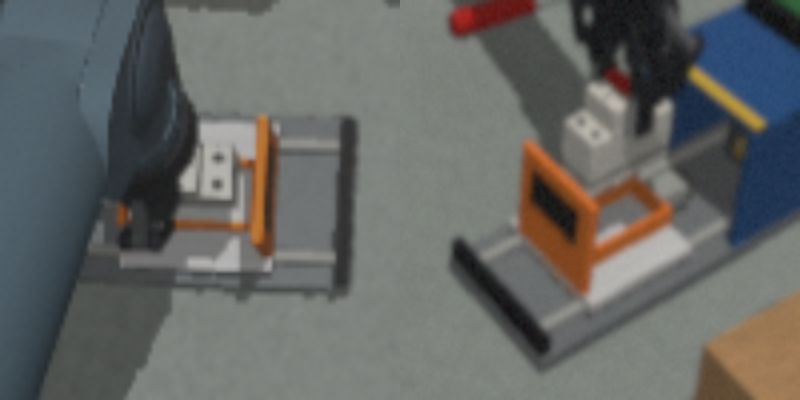

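Both views show the breaker level over the pocket: its near end is at (215,170) in the left (top) crop, and the pocket is under it. I'll compare the breaker and the pocket within each camera.

Run:
```python
from h import *
u=np.array([np.cos(np.deg2rad(87.5)),np.sin(np.deg2rad(87.5))]); n=np.array([u[1],-u[0]])
q=lambda a:np.round(np.percentile(a,[1,5,50,95,99])*1000,1)
for nm in('top','scene'):
    c1=np.load(f'pics/{nm}1.npy',allow_pickle=True).item();c0=np.load(f'pics/{nm}0.npy',allow_pickle=True).item()
    P=world(c1);H=cv2.cvtColor(c1['image'],cv2.COLOR_RGB2HSV).astype(int)
    d=P[...,:2]-[.576,.1225]; al=d@u; ac=d@n
    # lower-body top face of the near end (z about .136)
    m=(abs(P[...,2]-.136)<.004)&(abs(al)<.06)&(abs(ac)<.03)&(H[...,1]<60)&(H[...,2]>110)
    print(nm,'breaker end: z',q(P[...,2][m]),'along',q(al[m]),'across',q(ac[m]),m.sum())
    P=world(c0);H=cv2.cvtColor(c0['image'],cv2.COLOR_RGB2HSV).astype(int); d=P[...,:2]-[.576,.1225]; al=d@u; ac=d@n
    o=(H[...,0]>4)&(H[...,0]<18)&(H[...,1]>150)&(abs(ac)<.06)
    for t,mm in dict(rim=o&(abs(P[...,2]-.045)<.003)&(al>-.05)&(al<.06),far=o&(abs(P[...,2]-.045)<.004)&(al>.03)&(al<.06)&(abs(ac)<.015),L=o&(abs(P[...,2]-.045)<.003)&(abs(al)<.03)&(ac<-.01),Rr=o&(abs(P[...,2]-.045)<.003)&(abs(al)<.03)&(ac>.01),plate=o&(P[...,2]>.1)).items():
        print('  ',t,mm.sum(),'along',q(al[mm]),'across',q(ac[mm]))
```

```text
top breaker end: z [132.4 132.9 135.6 138.9 139.6] along [-41.9 -41.  -31.7 -22.5 -21.6] across [-19.6 -19.3  -3.4  13.4  14.4] 90
   rim 101 along [-47.  -46.   15.3  49.4  50.3] across [-27.4 -26.7   7.   22.7  23. ]
   far 15 along [45.9 46.  47.8 49.9 49.9] across [-13.7 -11.6   3.5  12.7  12.7]
   L 25 along [-27.4 -24.5   4.   21.4  25.8] across [-27.5 -27.4 -26.1 -23.9 -23.9]
   Rr 24 along [-24.6 -19.6   7.9  27.   29.1] across [19.  19.1 20.9 23.  23.1]
   plate 90 along [-61.8 -61.3 -58.1 -54.6 -54. ] across [-46.6 -43.   -4.   34.9  39.1]
scene breaker end: z [132.3 132.8 136.2 139.1 139.8] along [-43.3 -42.2 -29.5  33.3  40.4] across [-15.7 -13.6   7.5  19.   19.9] 155
   rim 104 along [-34.4 -27.8  31.8  48.3  49.8] across [-22.6 -21.7  22.4  28.   28.4]
   far 23 along [43.3 43.4 46.3 49.3 49.7] across [-13.9 -12.5   0.4  13.8  14.6]
   L 14 along [ 0.4  3.  17.5 25.9 26.9] across [-23.2 -22.8 -20.5 -18.7 -18.6]
   Rr 30 along [-27.4 -24.5  -0.5  25.9  28. ] across [24.9 25.2 26.6 28.4 28.5]
   plate 125 along [-63.6 -62.9 -61.  -57.1 -56.5] across [-38.4 -34.5   5.9  42.6  44.9]
```

Run:
```python
from h import *
p=[.5764,.1218]
movel([*p,.105],speed=.08)
s=movel([*p,.0805],speed=.03,stop_force=5); print(s,get_tcp_pos(),get_force(),get_grip_width(),get_time())
```

```text
True [0.57584462 0.1217406  0.08069633] [-0.19360883  0.14909784  5.52356274] 0.035200818707718275 9.825
```

Contact came at the floor height (0.0807), so the breaker is seated. I'll release it, retreat, look, and go behind the plate.

Run:
```python
from h import *
p=[.5764,.1218]
move_gripper(.06); movel([*p,.17],speed=.15)
c=np.array([.576,.1225]);u=np.array([np.cos(np.deg2rad(87.5)),np.sin(np.deg2rad(87.5))])
b=c+u*-.105
movel([*b,.17],speed=.15); move_gripper(0)
print(get_tcp_pos(),get_force(),get_time()); pause(.2)
S=cap('scene','scene2');T=cap('top','top2')
a=cv2.resize(S['image'][150:270,310:450],(466,400)); t=cv2.resize(T['image'][130:230,232:315],(332,400))
cv2.imwrite('pics/both2.png',np.hstack([a,t])[:,:,::-1])
```

```text
[0.57142082 0.01763994 0.17001898] [ 0.88000165 -0.20464563 -0.03971495] 12.3917
```

View pics/both2.png

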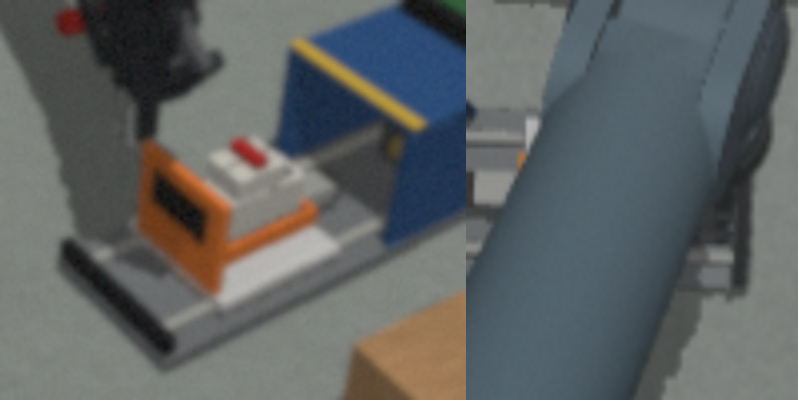

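The breaker sits level in the pocket, with its red toggle at (248,152). Now the push: slow approach, then a ramp through the catch.

```bash
cat >> h.py <<'E'
c0=np.array([.5763,.1218]); u=np.array([np.cos(np.deg2rad(87.5)),np.sin(np.deg2rad(87.5))])
pt=lambda s:[*(c0+u*s),.088]
F=lambda:-float(np.dot(get_force()[:2],u))
S=lambda:float(np.dot(np.array(get_tcp_pos()[:2])-c0,u))
E
python3 - <<'E'
from h import *
movel(pt(-.1),speed=.1); pause(.3); f0=F(); print('base',f0,get_time())
r=movel(pt(-.055),speed=.015,stop_force=2); print(r,S(),F()-f0,get_time())
s=S()
for k in range(6):   # short slow strokes: see the stiffness
    s+=.0005; r=movel(pt(s),speed=.005,stop_force=17); print(round(s,4),round(S(),4),round(F()-f0,2),r,round(get_time(),2))
E
```

```text
base 0.13583808035908715 13.9667
True -0.07230154632903575 -0.510898570299298 15.7583
-0.0718 -0.0723 0.56 False 16.19
-0.0713 -0.0722 2.43 False 16.44
-0.0708 -0.0718 3.22 False 16.69
-0.0703 -0.0705 4.12 False 16.94
-0.0698 -0.0697 4.44 False 17.19
-0.0693 -0.0693 3.81 False 17.44
```

Run:
```python
from h import *
f0=.136; s=-.0693; pk=0
for k in range(30):
    s+=.0005; movel(pt(s),speed=.005,stop_force=6); f=F()-f0; pk=max(pk,f); print(round(s,4),round(S(),4),round(f,2),round(get_time(),2))
    if f>18.5 or (pk>7 and f<pk-2): break
```

```text
-0.0688 -0.0691 3.75 17.69
-0.0683 -0.069 4.39 17.94
-0.0678 -0.0688 5.21 18.19
-0.0673 -0.0687 5.92 18.44
-0.0668 -0.0686 5.3 18.69
-0.0663 -0.0685 6.34 18.94
-0.0658 -0.0684 7.42 19.19
-0.0653 -0.0683 7.99 19.44
-0.0648 -0.0682 8.25 19.69
-0.0643 -0.0681 8.16 19.94
-0.0638 -0.068 9.02 20.19
-0.0633 -0.068 9.51 20.44
-0.0628 -0.0678 9.75 20.69
-0.0623 -0.0677 10.21 20.94
-0.0618 -0.0676 11.89 21.19
-0.0613 -0.0675 11.94 21.44
-0.0608 -0.0674 11.19 21.69
-0.0603 -0.0663 10.4 21.94
-0.0598 -0.0632 6.36 22.19
```

Free: it peaked at about 12 N and is now sliding at about 4 to 6 N. The arm's compliance is about 1.5 N/mm. Next I'll advance gently until the stop.

Run:
```python
from h import *
f0=.136; s=-.0598; pause(.3); print(S(),F()-f0)
for k in range(34):
    s+=.004; r=movel(pt(s),speed=.012,stop_force=4); f=F()-f0; print(round(s,4),round(S(),4),round(f,2),r,round(get_time(),2))
    if r or f>8.5: break
```

```text
-0.0603242724516065 4.048645012053746
-0.0558 -0.0549 2.1 False 22.98
-0.0518 -0.0515 2.81 False 23.46
-0.0478 -0.0473 2.95 False 23.94
-0.0438 -0.0433 2.76 False 24.43
-0.0398 -0.0393 3.98 False 24.91
-0.0358 -0.0353 3.12 False 25.39
-0.0318 -0.0314 3.04 False 25.88
-0.0278 -0.0273 3.52 False 26.36
-0.0238 -0.0234 3.81 False 26.84
-0.0198 -0.0193 2.41 False 27.32
-0.0158 -0.0153 3.35 False 27.81
-0.0118 -0.0113 2.66 False 28.29
-0.0078 -0.0073 3.21 False 28.77
-0.0038 -0.0038 4.04 False 29.26
0.0002 -0.0004 4.46 False 29.74
0.0042 0.002 6.96 False 30.23
0.0082 0.0016 -0.21 True 30.5
```

Run:
```python
from h import *
f0=.136; pause(.2); print(S(),F()-f0,get_force())
s=S()
for k in range(22):
    s+=.0005; movel(pt(s),speed=.005); f=F()-f0; print(round(s,4),round(S(),5),round(f,2),round(get_time(),2))
    if f>13: break
```

```text
0.00010614023690083528 0.07652729473184303 [ 0.6607977  -0.24158082  0.01095154]
0.0006 0.00055 0.13 31.57
0.0011 0.00119 0.3 31.82
0.0016 0.00154 -0.05 32.07
0.0021 0.00158 0.87 32.32
0.0026 0.00161 3.55 32.57
0.0031 0.00166 5.13 32.82
0.0036 0.00168 5.73 33.07
0.0041 0.00166 6.37 33.32
0.0046 0.00168 6.46 33.57
0.0051 0.00171 7.27 33.82
0.0056 0.00174 7.91 34.07
0.0061 0.00174 7.91 34.32
0.0066 0.00177 9.02 34.57
0.0071 0.00184 10.31 34.82
0.0076 0.00186 10.01 35.07
0.0081 0.00189 10.65 35.32
0.0086 0.00192 11.51 35.57
0.0091 0.00195 11.78 35.82
0.0096 0.00201 11.51 36.07
0.0101 0.00201 13.32 36.32
```

It's solid now: position steady at 0.0020 with the force rising. Bring it to about 14 N and hold for over a second.

Run:
```python
from h import *
f0=.136; movel(pt(.0106),speed=.005)
for k in range(16): pause(.1); print(round(F()-f0,2),round(S(),5),end=' | ')
print(get_time())
s=.0106
movel(pt(-.01),speed=.015); print(S(),F()-f0)
movel(pt(-.04),speed=.08); movel([*pt(-.04)[:2],.2],speed=.15)
movel([.45,-.02,.25],speed=.2); pause(.2)
A=cap('scene','scene3');T=cap('top','top3'); print(get_time())
a=cv2.resize(A['image'][110:270,310:500],(475,400)); t=cv2.resize(T['image'][130:230,150:315],None,fx=1.97,fy=4)
cv2.imwrite('pics/both3.png',np.hstack([a,t])[:,:,::-1])
```

```text
13.78 0.00204 | 13.28 0.00205 | 14.03 0.00205 | 13.49 0.00202 | 12.29 0.00204 | 13.54 0.00205 | 13.75 0.00203 | 13.67 0.00201 | 13.51 0.00203 | 12.46 0.00201 | 13.49 0.00204 | 13.74 0.00203 | 13.25 0.00202 | 13.98 0.00205 | 13.54 0.00204 | 13.66 0.00203 | 38.1667
-0.009864565763274281 -0.29041354295388544
42.4917
```

View pics/both3.png

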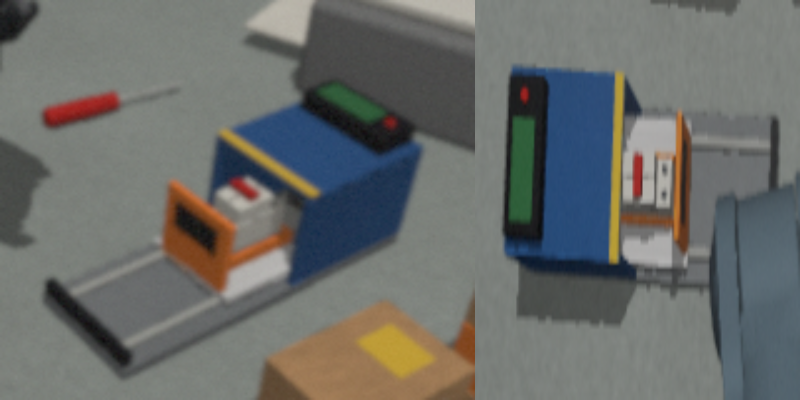

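The carriage is home, with its plate at crop (200,235) outside the hood mouth. The breaker is still seated, with its toggle at (243,188), and the arm is clear. Handing in.

```bash
python3 -c "
from station import *
print(hand_in())"
```

```text
the job is handed in; nothing more can be done
None
```

I handed the job in at about 42 s: the red-toggle breaker is in the pocket, the carriage broke free at about 12 N and was held home at 12–14 N for about 1.6 s, and the arm is clear; the other two breakers were not touched.

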